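# Lock a disk drive into its repair cradle

## Task

With a fingertip, push the large disk drive along its nest in the aluminium repair cradle until it is fully home against the back stop; do not lift it. Only then push the two steel keeper arms with a fingertip, in either order, so that each swings all the way inward to its stop and lies across the front of the drive. Leave the other things on the bench and on the cradle where they are.

Things in the scene. Friction and masses are not known exactly. Their poses are not given: they have to be found in the camera images.
- cradle: Repair cradle fixed to the bench: aluminium plate (x -85 to +115, y +-105, 10 mm thick) with grey side rails (x -27 to +98, inner faces y +-53.5, tops z 28 mm) and grey back stop (rubber face at x +96.5, top z 36 mm): a nest open at the front. Origin on the bench, on the centre line. x along the nest, away from the robot (at most 0.6 rad off world x), y left, z up. All in mm.
- drive: Large metal disk drive, 147 mm (x, along the nest) by 102 by 28 mm, about 0.6 kg, loose, flat on the cradle's plate (dark body z 10 to 29 mm; silver cover to z 38 mm, its front 3 mm back). Origin at the centre of its underside, front face at its own x -74 mm. Starts 26 to 46 mm short of the back stop; home = origin at cradle x +23.5 mm, front 5 mm behind the closed arms. Slides at 2 to 6 N.
- back_stop_face (a point): Centre of the back stop's front face.
- left_arm (a joint): Left keeper arm (seen from the robot): steel bar 16 mm wide, 64 mm long, z 21 to 31 mm, turning level on an upright pivot; black upright peg (diameter 14 mm, top at z 58 mm) 52 mm out. Rad: 0 = points along cradle -x; negative = splayed outward; stops at 1.571 = points right, across the nest's mouth (counterclockwise from above). Starts -0.6 to 0. Stiff hinge, about 2.5 N at the peg; stays as left.
- right_arm (a joint): Right keeper arm (seen from the robot): steel bar 16 mm wide, 64 mm long, z 21 to 31 mm, turning level on an upright pivot; black upright peg (diameter 14 mm, top at z 58 mm) 52 mm out. Rad: 0 = points along cradle -x; negative = splayed outward; stops at 1.571 = points left, across the nest's mouth (clockwise from above). Starts -0.6 to 0. Stiff hinge, about 2.5 N at the peg; stays as left.
- left_arm_pivot (a point): Pivot of the left keeper arm, 26 mm above the bench, at x -64 mm, y +75 mm in the cradle's frame.
- right_arm_pivot (a point): Pivot of the right keeper arm, 26 mm above the bench, at x -64 mm, y -75 mm in the cradle's frame.
- left_arm_peg (a point): Point on the axis of the peg of the left keeper arm, 46 mm above the bench, 52 mm from the pivot. Moves with the arm.
- right_arm_peg (a point): Point on the axis of the peg of the right keeper arm, 46 mm above the bench, 52 mm from the pivot. Moves with the arm.
- driver_blue: Loose screwdriver with blue handle, 209 mm long, near edge of the bench. Bystander; origin under its middle.
- side_cutter: Loose side cutters with red handles, 145 mm, to the right. Bystander; origin under its middle.
- heatsink_2: Loose dark finned heatsink, 44x36x22 mm, near edge. Bystander; origin under its middle.
- marker_1: Loose white marker with blue cap, 132 mm, near edge to the right. Bystander; origin under its middle.
- capacitor_1: Loose brown capacitor, 22 mm diameter, 32 mm tall, standing on the cradle's plate outside the left rail. Bystander; origin under its middle.
- choke_2: Loose copper-wound ring coil, 28x36x16 mm, on the bench left of the cradle. Bystander; origin under its middle.
- memory_1: Loose green memory module, 133x30x4 mm, on the bench front left. Bystander; origin under its middle.

How it is judged:
By the outcome, as a careful person would: the job done as asked, in the order asked, and still so for the second after the job is handed in, with the robot touching nothing.
It also fails if it takes over 58 s, if anything falls off the work surface, if the arm or the gripper's body presses on something with over 40 N, if the wrist force passes 120 N, or if a joint passes its speed limit or range.

## Robot

A 7-joint arm with a two-finger parallel gripper is mounted at the origin on a cart in front of the work surface, level with it; the furniture and walls round the work are solid. World frame = base frame: x ahead of the robot, y to its left, z up, the work surface at z = 0. Lengths are in m, angles in degrees, forces in N, time in s.
With the tool pointing down it reaches from about 0.35 to 0.775 m from the base axis. Payload 3.1 kg.
Tool frame: the origin (TCP) lies at the very end of the fingers, on their centre line; the grasp point (between the pads) lies 19 mm behind it; z points along the fingers, y is the line along which they close (so a half turn about z gives the same grasp; the last joint's range is limited). The gripper opens to 85 mm and grips with 20 to 120 N. Pads are 22 mm wide; open, the fingers measure 114 mm over their backs; the gripper's body (76 mm by 85 mm) begins 54 mm behind the grasp point. The pads swing forward as they close: fully open they stand 13 mm farther back than shut.
Start: joints at [-66.675, 17.813, 0.802, 86.603, -0.252, 75.585, -1.558], TCP at [0.239, 0.496, 0.231] pointing down, gripper open.
Joint ranges: [-154.91, 154.91], [-16.99, 109.72], [-72.82, 74.43], [7.12, 147.25], [-82.49, 262.49], [11.32, 116.49], [-174.64, 174.64]. Speed limits (degrees/s): [159.86, 159.86, 180, 180, 180, 180, 180].

## Interface

Orientations are given as a 3x3 rotation matrix whose columns are the frame's x, y, z axes.
In Python, from cell import manip gives the robot as it stands.
- The arm moves only by the tool drive_tool, never from a script. Its argument "series" is a list that holds one entry, the list of rows, each a list of 5 numbers: the shift along the tool's x, y, z in cm, then the turn about the tool's z in degrees, then the finger opening in cm, from 0 to 8.54. A call has exactly 10 rows; each row is the pose to reach, as a shift and turn from the pose commanded when the call began, along the tool's axes at that moment; what a row does not reach only later rows make up. A row lasts 1/8 s, in which the tool goes at most 62.5 mm and 10.7 degrees, less where a joint would pass 70% of its speed; a pose out of reach is approached as far as the arm can. A call with a gripper value outside its range is refused whole. The fingers move at their own pace and stop on an object; "newtons" is the grip in N (left out, the last holds). Time passes only in rows, so rows that repeat a pose let the fingers close, or fill a call up. It gives the time, the measured TCP pose, the force, the opening and the grip force at its end, in the units of the state.
- manip.read_state(): the state, without advancing time (a new reading comes with each control period).
- manip.grab_frame(name): name is "side" or "top"; returns the picture (384x512x3 uint8, blue, green, red); there is no depth.
- manip.calibration(name): a dict with "K" (3x3 intrinsics, pixels), "dist_coeffs" ([k1, k2, p1, p2, k3] as OpenCV has them; the pictures are not rectified), "R" (3x3) and "t" (3): a world point X has camera coordinates R X + t. Camera axes: x right, y down, z forward; pixel columns grow to the right and rows downward; lengths in m; the calibration is good to about 2 mm. A picture is of the moment at which its call begins. calibration takes no time and is no camera call.
- manip.sign_off(): hands the job in; it is judged then, once.
The state is a dict: "time": time; "joint_positions": joint angles; "qvel": joint speeds; "joint_torque": joint torques, N m; "position": TCP position; "tcp_rot": TCP orientation; "contact_force": force on the tool from outside, world axes, zero at the start; "torque": the same for the moment, N m; "grip_width": opening from 0.0 (shut) to 1.0 (fully open); "gripper_force": force on a finger pad.
Only numpy, scipy, OpenCV 4.12 (cv2) and the standard library are available. Lean on these libraries where they do the work, as an engineer would, in place of code of your own. Each camera call takes 0.05 s, during which the arm holds its last target. There are 200 camera calls.

## Working session

There is one attempt and no reset: what is moved stays moved. The work goes in short steps, Python scripts to look and compute and a tool call to move; the robot and the scene stay as the last step left them, time stands still between calls to the robot, and variables do not carry over. Pictures are saved under pics/ and viewed, at most 10 in all, crops included, and the job is handed in when it is done.

Besides the shell and the picture viewer there is one more tool, called after "Request:" by a JSON object that holds its "fn" and its "kwargs". drive_tool: Moves the arm, as the interface text tells. Its arguments: {"type":"object","properties":{"series":{"type":"array","items":{"type":"array","items":{"type":"array","items":{"type":"number"}}}},"newtons":{"type":"number"}},"required":["series"]}

```bash
mkdir -p pics; python3 - <<'E'
from cell import manip
import cv2,numpy as np
for n in("top","side"):
    cv2.imwrite(f"pics/{n}0.png",manip.grab_frame(n)); c=manip.calibration(n); print(n,np.round(c["K"],1).tolist(),np.round(c["dist_coeffs"],3),(-np.array(c["R"]).T@c["t"]).round(3))
s=manip.read_state();print(s["time"],s["position"],np.round(s["tcp_rot"],3))
E
```

```text
top [[361.0, 0.0, 258.8], [0.0, 361.0, 185.1], [0.0, 0.0, 1.0]] [0.004 0.    0.    0.    0.   ] [ 0.458 -0.024  1.322]
side [[458.4, 0.0, 250.3], [0.0, 458.4, 190.5], [0.0, 0.0, 1.0]] [-0.075  0.     0.     0.     0.   ] [ 0.179 -1.098  0.987]
0.1 [0.23832765 0.49495738 0.23032041] [[-0.901  0.434 -0.001]
 [ 0.434  0.901 -0.002]
 [-0.    -0.002 -1.   ]]
```

View pics/top0.png

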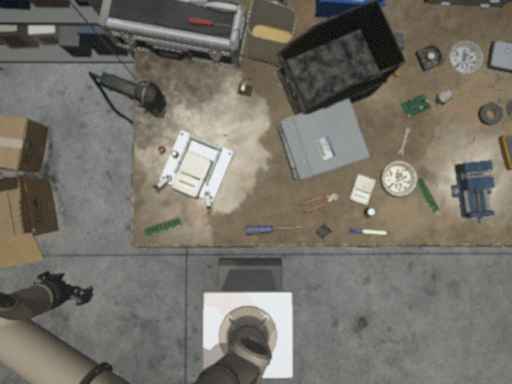

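View pics/side0.png

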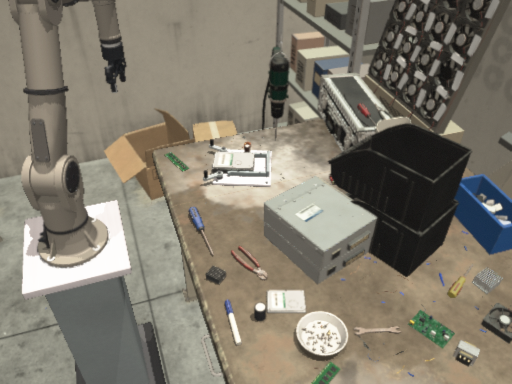

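The cradle is at about (196,168) in the top view and (240,165) in the side view. The arm is clear of it. I'll enlarge both crops.

```bash
python3 - <<'E'
import cv2,numpy as np
a=cv2.imread("pics/top0.png")[120:220,145:245]; b=cv2.imread("pics/side0.png")[130:200,190:290]
a=cv2.resize(a,(600,600),interpolation=cv2.INTER_CUBIC)
cv2.imwrite("pics/c_top.png",a)
cv2.imwrite("pics/c_side.png",cv2.resize(b,(800,560),interpolation=cv2.INTER_CUBIC))
E
```

```text
(no output)
```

View pics/c_top.png

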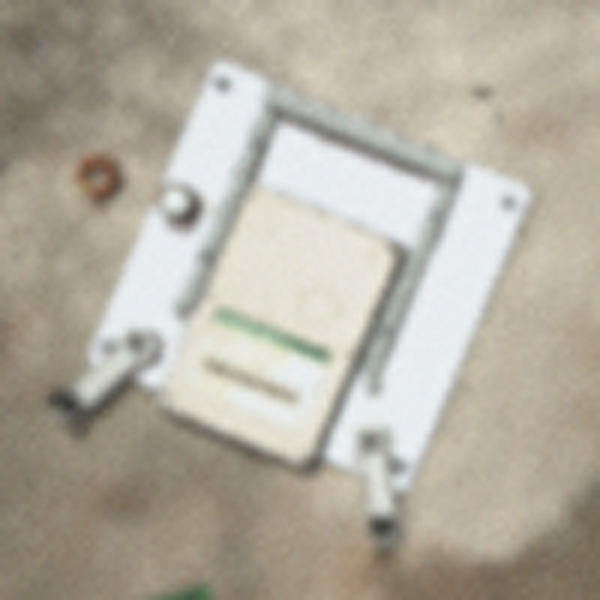

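View pics/c_side.png

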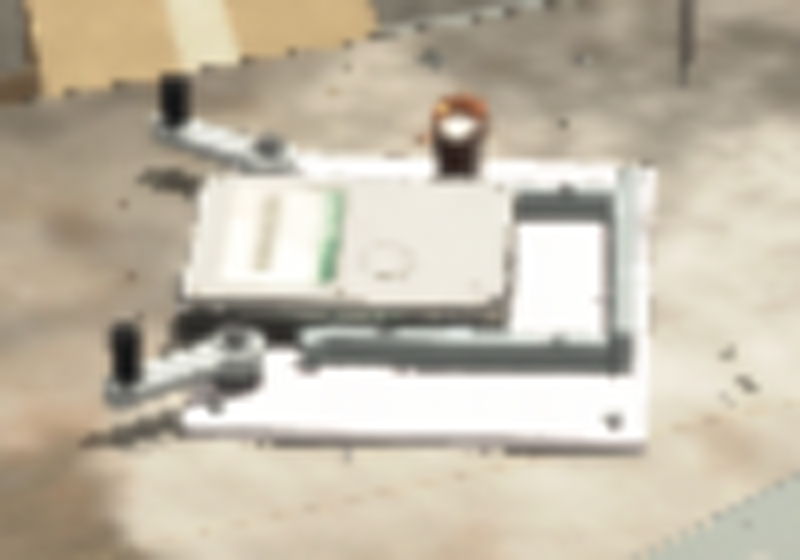

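Top crop:
- Plate corners (back-left, back-right, front-right, front-left): about (217,62), (530,185), (405,490), (92,355).
- Peg tops: left (66,402), right (383,530).
- Cover front edge: (165,397) to (305,463).

Side crop:
- Peg tops: left (175,78), right (125,326).

```bash
cat > h.py <<'E'
from cell import manip
import cv2,numpy as np
def ray(n,p):
    c=manip.calibration(n);R=np.array(c["R"]);t=np.array(c["t"]).ravel()
    q=cv2.undistortPoints(np.array([[p]],float),np.array(c["K"]),np.array(c["dist_coeffs"],float)).ravel()
    return -R.T@t, R.T@np.array([q[0],q[1],1])
def plane(n,p,z):
    o,d=ray(n,p); return o+d*(z-o[2])/d[2]
def tri(p,q):
    o,d=ray("top",p);a,b=ray("side",q)
    s=np.linalg.lstsq(np.c_[d,-b],a-o,rcond=None)[0]
    return (o+d*s[0]+a+b*s[1])/2
T=lambda u,v:(145+(u+.5)/6-.5,120+(v+.5)/6-.5)
S=lambda u,v:(190+(u+.5)/8-.5,130+(v+.5)/8-.5)
def fit(P,W): # 2D rigid, model->world
    P=np.array(P);W=np.array(W);pc=P.mean(0);wc=W.mean(0);H=(P-pc).T@(W-wc)
    a=np.arctan2(H[0,1]-H[1,0],H[0,0]+H[1,1]);R=np.array([[np.cos(a),-np.sin(a)],[np.sin(a),np.cos(a)]])
    return a,R,wc-R@pc
E
python3 - <<'E'
from h import *
M=[(.115,.105),(.115,-.105),(-.085,-.105),(-.085,.105)]
W=[plane("top",T(*p),.01)[:2] for p in[(217,62),(530,185),(405,490),(92,355)]]
a,R,t=fit(M,W);print("yaw",a,"t",t,"res",((np.array(M)@R.T+t-W)*1e3).round(1).tolist())
loc=lambda w:((w[:2]-t)@R*1e3).round(1)
for n,p,q in(("L",(66,402),(175,78)),("R",(383,530),(125,326))):
    w=plane("top",T(*p),.058);x=tri(T(*p),S(*q));print(n,w.round(4),loc(w),x.round(4),loc(x))
for p in((165,397),(305,463)): w=plane("top",T(*p),.038);print("front",w.round(4),loc(w))
w=plane("top",T(178,200),.042);print("cap",loc(w))
for p in((140,345),(373,440)): w=plane("top",T(*p),.033);print("piv",loc(w))
for x,y in((-64,75),(-64,-75),(-51,0),(-180,0),(-120,0)): print(x,y,(R@np.array([x,y])/1e3+t).round(4))
E
```

```text
yaw -0.39031317190357917 t [0.59601277 0.19028937] res [[3.4, 0.8], [-0.8, -2.5], [-0.2, -1.5], [-2.4, 3.3]]
L [0.5286 0.3187 0.058 ] [-111.2   93.1] [0.5284 0.3177 0.0618] [-111.    92.1]
R [0.4537 0.1342 0.058 ] [-110.3 -106. ] [0.4543 0.1333 0.0642] [-109.4 -106.7]
front [0.5326 0.2659 0.038 ] [-87.4  45.7]
front [0.4933 0.1829 0.038 ] [-92.2 -45.9]
cap [23.3 83.5]
piv [-64.7  72.7]
piv [-64.5 -77.1]
-64 75 [0.5654 0.284 ]
-64 -75 [0.5083 0.1453]
-51 0 [0.5488 0.2097]
-180 0 [0.4296 0.2588]
-120 0 [0.485  0.2359]
```

Request:
{"fn": "drive_tool", "kwargs": {"series": [[[-4, -1.5, 0, -1, 0], [-8, -3, 0, -2, 0], [-12, -4.6, 0, -3, 0], [-16, -6.2, 2, -3, 0], [-20, -7.8, 4, -3, 0], [-24, -9.3, 6, -3, 0], [-28, -10.9, 8, -3, 0], [-31, -12, 10, -3, 0], [-32.9, -12.8, 12, -3, 0], [-32.9, -12.8, 13, -3, 0]]], "newtons": 40}}

```text
time: 1.35
position: [0.4797, 0.2349, 0.0998]
tcp_rot: [[-0.921, 0.39, -0.002], [0.39, 0.921, -0.002], [0.001, -0.003, -1.0]]
contact_force: [-1.0, 0.8, -0.9]
grip_width: -0.002
gripper_force: 0.0
```

Request:
{"fn": "drive_tool", "kwargs": {"series": [[[0, 0, 1.5, 0, 0], [0, 0, 3, 0, 0], [0, 0, 4.5, 0, 0], [0, 0, 6, 0, 0], [0, 0, 7, 0, 0], [0, 0, 7.8, 0, 0], [0, 0, 7.8, 0, 0], [0, 0, 7.8, 0, 0], [-0.5, 0, 7.8, 0, 0], [-1, 0, 7.8, 0, 0]]]}}

```text
time: 2.6
position: [0.4896, 0.2336, 0.0238]
tcp_rot: [[-0.922, 0.386, 0.001], [0.386, 0.922, 0.0], [-0.001, 0.001, -1.0]]
contact_force: [-0.4, 1.0, 0.1]
grip_width: 0.002
gripper_force: 0.0
```

```bash
python3 - <<'E'
from h import *
a=manip.grab_frame("top")[120:220,145:245]; b=manip.grab_frame("side")[110:210,190:290]
cv2.imwrite("pics/m1.png",np.hstack([cv2.resize(x,(400,400),interpolation=cv2.INTER_CUBIC) for x in(a,b)]))
s=manip.read_state();print(s["position"],s["contact_force"])
E
```

```text
[0.48997216 0.23303608 0.02365156] [ 0.04705604  0.68508611 -0.55787699]
```

View pics/m1.png

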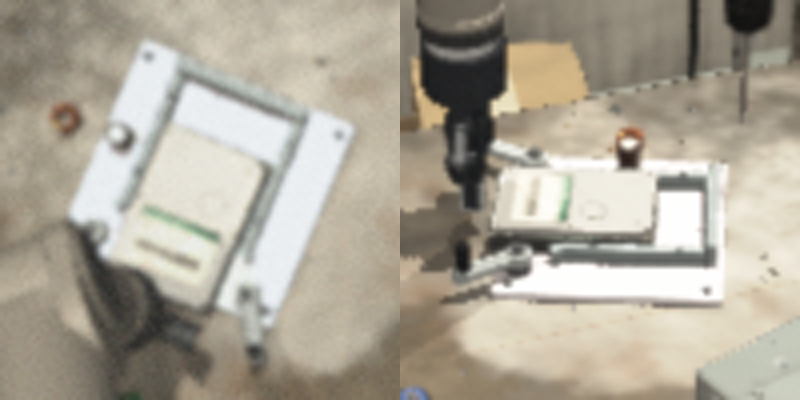

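The closed fingertip (side panel about (472,200)) is at bench height in front of the middle of the drive, and both arms are untouched. I'll push slowly.

Request:
{"fn": "drive_tool", "kwargs": {"series": [[[-0.5, 0, 0, 0, 0], [-1, 0, 0, 0, 0], [-1.5, 0, 0, 0, 0], [-2, 0, 0, 0, 0], [-2.4, 0, 0, 0, 0], [-2.8, 0, 0, 0, 0], [-3.2, 0, 0, 0, 0], [-3.6, 0, 0, 0, 0], [-4, 0, 0, 0, 0], [-4.2, 0, 0, 0, 0]]]}}

```text
time: 3.95
position: [0.5247, 0.2192, 0.0231]
tcp_rot: [[-0.923, 0.385, -0.006], [0.385, 0.923, 0.002], [0.006, -0.001, -1.0]]
contact_force: [-5.1, 2.8, 3.5]
grip_width: 0.003
gripper_force: 3.1
```

Request:
{"fn": "drive_tool", "kwargs": {"series": [[[-0.2, 0, 0, 0, 0], [-0.4, 0, 0, 0, 0], [-0.6, 0, 0, 0, 0], [-0.8, 0, 0, 0, 0], [-1, 0, 0, 0, 0], [-1.1, 0, 0, 0, 0], [-1.2, 0, 0, 0, 0], [-1.3, 0, 0, 0, 0], [-1.3, 0, 0, 0, 0], [-1.3, 0, 0, 0, 0]]]}}

```text
time: 5.2
position: [0.5365, 0.2144, 0.0231]
tcp_rot: [[-0.923, 0.384, -0.006], [0.384, 0.923, 0.002], [0.006, -0.001, -1.0]]
contact_force: [-5.8, 3.0, 3.3]
grip_width: 0.003
gripper_force: 2.9
```

Request:
{"fn": "drive_tool", "kwargs": {"series": [[[-0.1, 0, 0, 0, 0], [-0.2, 0, 0, 0, 0], [-0.3, 0, 0, 0, 0], [-0.4, 0, 0, 0, 0], [-0.5, 0, 0, 0, 0], [-0.5, 0, 0, 0, 0], [-0.5, 0, 0, 0, 0], [-0.5, 0, 0, 0, 0], [-0.5, 0, 0, 0, 0], [-0.5, 0, 0, 0, 0]]]}}

```text
time: 6.45
position: [0.5378, 0.2139, 0.023]
tcp_rot: [[-0.924, 0.383, -0.012], [0.383, 0.924, 0.003], [0.012, -0.002, -1.0]]
contact_force: [-10.4, 3.9, 8.2]
grip_width: 0.002
gripper_force: 5.6
```

Request:
{"fn": "drive_tool", "kwargs": {"series": [[[-0.1, 0, 0, 0, 0], [-0.2, 0, 0, 0, 0], [-0.3, 0, 0, 0, 0], [-0.4, 0, 0, 0, 0], [-0.5, 0, 0, 0, 0], [-0.6, 0, 0, 0, 0], [-0.6, 0, 0, 0, 0], [-0.6, 0, 0, 0, 0], [-0.6, 0, 0, 0, 0], [-0.6, 0, 0, 0, 0]]]}}

```text
time: 7.7
position: [0.538, 0.2139, 0.0228]
tcp_rot: [[-0.924, 0.381, -0.022], [0.381, 0.925, 0.004], [0.022, -0.004, -1.0]]
contact_force: [-19.3, 4.6, 15.6]
grip_width: -0.003
gripper_force: 10.0
```

The drive is stopped hard, with about 20 N building and no further travel. I'll back off, rise, and go to the outside of the left peg.

Request:
{"fn": "drive_tool", "kwargs": {"series": [[[1.5, 0, 0, 0, 0], [3, 0, 0, 0, 0], [4.5, 0, 0, 0, 0], [6, 0, -1, 0, 0], [6, 0, -4, 0, 0], [6, 0, -7, 0, 0], [6, 3, -8, 0, 0], [6, 6.5, -8, 0, 0], [6, 10, -8, 0, 0], [6, 12.8, -8, 0, 0]]]}}

```text
time: 8.95
position: [0.5438, 0.3513, 0.1041]
tcp_rot: [[-0.923, 0.385, 0.001], [0.385, 0.923, 0.001], [-0.001, 0.001, -1.0]]
contact_force: [0.2, 0.7, -1.1]
grip_width: 0.001
gripper_force: 0.0
```

```bash
python3 - <<'E'
from h import *
a=manip.grab_frame("top")[120:220,145:245]; b=manip.grab_frame("side")[110:210,190:290]
cv2.imwrite("pics/m2.png",np.hstack([cv2.resize(x,(400,400),interpolation=cv2.INTER_CUBIC) for x in(a,b)]))
s=manip.read_state();p=s["position"];a=-.39;print(p,s["contact_force"], (p[:2]-np.array([.596,.1903]))@np.array([[np.cos(a),-np.sin(a)],[np.sin(a),np.cos(a)]])*1e3)
E
```

```text
[0.54324673 0.35401051 0.10374624] [-0.83710335  0.64178793  0.16061953] [-111.03281597  131.36115237]
```

View pics/m2.png

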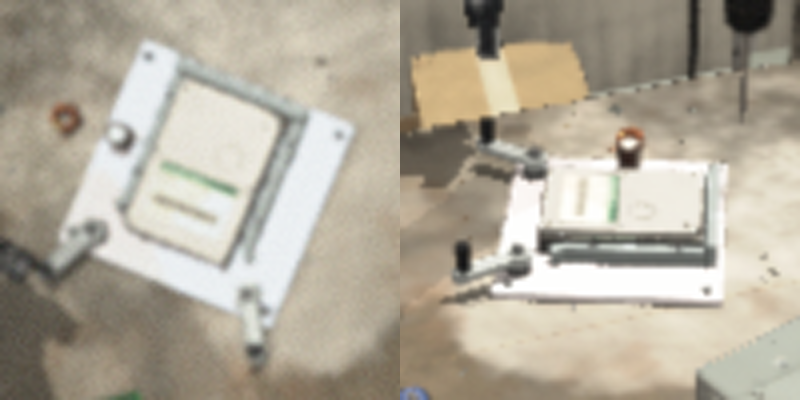

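The drive now fills the nest to the back stop, with no gap (side panel, right end about (703,195)). The finger is above the outside of the left peg. I'll descend, then run stroke 1.

Request:
{"fn": "drive_tool", "kwargs": {"series": [[[0, 0, 1.5, 0, 0], [0, 0, 3, 0, 0], [0, 0, 4.5, 0, 0], [0, 0, 6, 0, 0], [0, 0, 6.5, 0, 0], [0, 0, 6.5, 0, 0], [0.1, -0.5, 6.5, 0, 0], [0.2, -1, 6.5, 0, 0], [0.2, -1.5, 6.5, 0, 0], [0.3, -2, 6.5, 0, 0]]]}}

```text
time: 10.3
position: [0.532, 0.3352, 0.039]
tcp_rot: [[-0.923, 0.384, -0.0], [0.384, 0.923, 0.005], [0.002, 0.004, -1.0]]
contact_force: [-1.6, 4.8, 0.1]
grip_width: 0.001
gripper_force: 1.9
```

Request:
{"fn": "drive_tool", "kwargs": {"series": [[[0, -0.6, 0, 0, 0], [0.1, -1.2, 0, 0, 0], [0.1, -1.8, 0, 0, 0], [0.1, -2.4, 0, 0, 0], [0, -3, 0, 0, 0], [-0.2, -3.6, 0, 0, 0], [-0.4, -4.2, 0, 0, 0], [-0.7, -4.7, 0, 0, 0], [-1, -5.2, 0, 0, 0], [-1.3, -5.7, 0, 0, 0]]]}}

```text
time: 11.55
position: [0.5267, 0.2765, 0.0389]
tcp_rot: [[-0.923, 0.386, 0.008], [0.386, 0.923, 0.005], [-0.005, 0.007, -1.0]]
contact_force: [8.3, 8.5, -5.5]
grip_width: -0.001
gripper_force: 5.1
```

```bash
python3 - <<'E'
from h import *
a=manip.grab_frame("top")[120:220,145:245]; b=manip.grab_frame("side")[110:210,190:290]
cv2.imwrite("pics/m3.png",np.hstack([cv2.resize(x,(400,400),interpolation=cv2.INTER_CUBIC) for x in(a,b)]))
s=manip.read_state();p=s["position"];a=-.39;print(p,s["contact_force"], (p[:2]-np.array([.596,.1903]))@np.array([[np.cos(a),-np.sin(a)],[np.sin(a),np.cos(a)]])*1e3)
E
```

```text
[0.52695171 0.27568258 0.03895734] [ 7.46906759  4.67720042 -2.92526423] [-96.32485758  52.71975625]
```

View pics/m3.png

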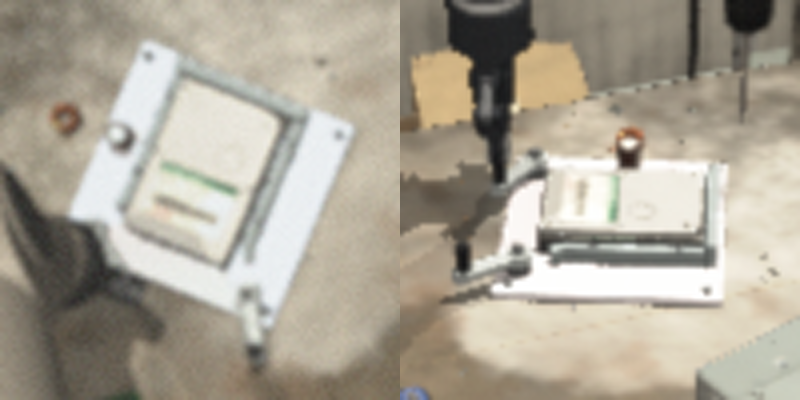

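The left arm has swung well past straight (bar end about (500,190) in the side panel). Next I'll go round in front of the peg for the +x stroke.

Request:
{"fn": "drive_tool", "kwargs": {"series": [[[0.4, 0.8, 0, 0, 0], [2, 0.8, 0, 0, 0], [3.5, 0.8, 0, 0, 0], [3.5, -1, 0, 0, 0], [3.5, -2.4, 0, 0, 0], [3.5, -2.4, 0, 0, 0], [2.9, -2.4, 0, 0, 0], [2.3, -2.4, 0, 0, 0], [1.7, -2.4, 0, 0, 0], [1.1, -2.5, 0, 0, 0]]]}}

```text
time: 12.9
position: [0.5036, 0.2557, 0.0382]
tcp_rot: [[-0.922, 0.386, -0.001], [0.386, 0.922, 0.0], [0.001, -0.0, -1.0]]
contact_force: [-2.8, -0.7, 2.1]
grip_width: 0.003
gripper_force: 1.9
```

Request:
{"fn": "drive_tool", "kwargs": {"series": [[[-0.5, 0, 0, 0, 0], [-1, -0.1, 0, 0, 0], [-1.5, -0.2, 0, 0, 0], [-1.8, -0.3, 0, 0, 0], [-2.1, -0.4, 0, 0, 0], [-2.3, -0.4, 0, 0, 0], [-2.4, -0.4, 0, 0, 0], [-2.4, -0.4, 0, 0, 0], [-2.4, -0.4, 0, 0, 0], [-2.4, -0.4, 0, 0, 0]]]}}

```text
time: 14.15
position: [0.5246, 0.2431, 0.0386]
tcp_rot: [[-0.923, 0.386, 0.001], [0.386, 0.923, 0.001], [-0.001, 0.001, -1.0]]
contact_force: [-1.3, -0.3, -1.1]
grip_width: -0.002
gripper_force: 0.9
```

```bash
cat >> h.py <<'E'
def look(name):
    a=manip.grab_frame("top")[120:220,145:245]; b=manip.grab_frame("side")[110:210,190:290]
    cv2.imwrite(name,np.hstack([cv2.resize(x,(400,400),interpolation=cv2.INTER_CUBIC) for x in(a,b)]))
def st():
    s=manip.read_state();p=s["position"];a=-.39
    M=np.array([[np.cos(a),-np.sin(a)],[np.sin(a),np.cos(a)]])
    print("local",((p[:2]-np.array([.596,.1903]))@M*1e3).round(1),p[2],"F",(np.array(s["contact_force"])[:2]@M).round(1))
E
python3 -c "from h import *;st()"
```

```text
local [-86.2  21.7] 0.038642333304155146 F [-1.1 -0.8]
```

Request:
{"fn": "drive_tool", "kwargs": {"series": [[[-0.1, 0, 0, 0, 0], [-0.2, 0, 0, 0, 0], [-0.3, 0, 0, 0, 0], [-0.4, 0, 0, 0, 0], [-0.5, 0, 0, 0, 0], [-0.6, 0, 0, 0, 0], [-0.7, 0, 0, 0, 0], [-0.8, 0, 0, 0, 0], [-0.8, 0, 0, 0, 0], [-0.8, 0, 0, 0, 0]]]}}

```text
time: 15.4
position: [0.5273, 0.2415, 0.0384]
tcp_rot: [[-0.923, 0.384, -0.007], [0.384, 0.923, 0.001], [0.007, -0.002, -1.0]]
contact_force: [-10.4, 1.9, 7.7]
grip_width: 0.001
gripper_force: 5.0
```

```bash
python3 -c "from h import *;st()"
```

```text
local [-83.   21.2] 0.038421777913463344 F [-10.3  -2.2]
```

Request:
{"fn": "drive_tool", "kwargs": {"series": [[[-0.1, 0, 0, 0, 0], [-0.2, 0, 0, 0, 0], [-0.3, 0, 0, 0, 0], [-0.4, 0, 0, 0, 0], [-0.5, 0, 0, 0, 0], [-0.5, 0, 0, 0, 0], [-0.5, 0, 0, 0, 0], [-0.5, 0, 0, 0, 0], [-0.5, 0, 0, 0, 0], [-0.5, 0, 0, 0, 0]]]}}

```text
time: 16.65
position: [0.5275, 0.2414, 0.0383]
tcp_rot: [[-0.924, 0.382, -0.016], [0.382, 0.924, 0.002], [0.015, -0.004, -1.0]]
contact_force: [-17.8, 2.0, 14.3]
grip_width: -0.001
gripper_force: 8.7
```

```bash
python3 -c "from h import *;st()"
```

```text
local [-82.8  21.2] 0.03834315522488582 F [-17.2  -4.9]
```

The left arm is against its stop, with the force rising and no motion. Next is the right arm.

Request:
{"fn": "drive_tool", "kwargs": {"series": [[[2, 0, 0, 0, 0], [4, 0, 0, 0, 0], [4, 0, -2, 0, 0], [4, 0, -5, 0, 0], [4, -1, -6.5, 0, 0], [4, -5, -6.5, 0, 0], [4, -9, -6.5, 0, 0], [4, -12, -6.5, 0, 0], [4, -15, -6.5, 0, 0], [4, -16.2, -6.5, 0, 0]]]}}

```text
time: 17.9
position: [0.4362, 0.101, 0.1033]
tcp_rot: [[-0.921, 0.39, 0.001], [0.39, 0.921, -0.001], [-0.001, -0.0, -1.0]]
contact_force: [0.4, 0.4, 0.3]
grip_width: 0.002
gripper_force: 0.0
```

```bash
python3 -c "from h import *;st();look('pics/m4.png')"
```

```text
local [-113.8 -143.3] 0.10328615820733021 F [0.2 0.5]
```

View pics/m4.png

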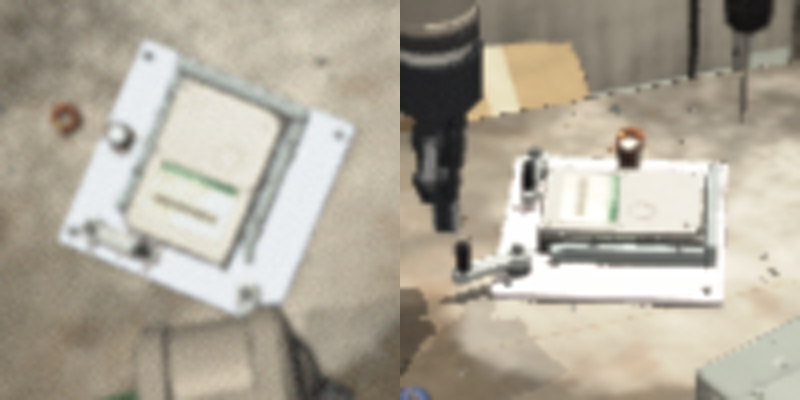

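The left arm lies across the drive's front. The finger is above the outside of the right peg (side panel, peg about (462,255)). I'll descend and push inward.

Request:
{"fn": "drive_tool", "kwargs": {"series": [[[0, 0, 1.5, 0, 0], [0, 0, 3, 0, 0], [0, 0, 4.5, 0, 0], [0, 0, 6, 0, 0], [0, 0, 6.5, 0, 0], [0, 0, 6.5, 0, 0], [0, 0.6, 6.5, 0, 0], [0, 1.2, 6.5, 0, 0], [0.1, 1.8, 6.5, 0, 0], [0.1, 2.4, 6.5, 0, 0]]]}}

```text
time: 19.25
position: [0.4429, 0.1253, 0.038]
tcp_rot: [[-0.922, 0.386, -0.004], [0.386, 0.922, -0.002], [0.003, -0.004, -1.0]]
contact_force: [-3.8, -4.0, 3.1]
grip_width: -0.002
gripper_force: 2.5
```

Request:
{"fn": "drive_tool", "kwargs": {"series": [[[0, 0.6, 0, 0, 0], [0.1, 1.2, 0, 0, 0], [0.1, 1.8, 0, 0, 0], [0.1, 2.4, 0, 0, 0], [0.1, 3, 0, 0, 0], [0, 3.7, 0, 0, 0], [-0.2, 4.4, 0, 0, 0], [-0.5, 5.1, 0, 0, 0], [-0.9, 5.7, 0, 0, 0], [-1.4, 6.3, 0, 0, 0]]]}}

```text
time: 20.5
position: [0.4827, 0.1792, 0.0384]
tcp_rot: [[-0.922, 0.386, 0.0], [0.386, 0.922, 0.0], [-0.0, 0.0, -1.0]]
contact_force: [-3.7, -1.8, 0.2]
grip_width: -0.006
gripper_force: 1.6
```

```bash
python3 -c "from h import *;st()"
```

```text
local [-100.5  -53.3] 0.03844374016494706 F [-2.7 -3.1]
```

Request:
{"fn": "drive_tool", "kwargs": {"series": [[[0.4, -0.8, 0, 0, 0], [1.8, -0.8, 0, 0, 0], [3.1, -0.8, 0, 0, 0], [3.1, 1, 0, 0, 0], [3.1, 2.4, 0, 0, 0], [3.1, 2.4, 0, 0, 0], [2.5, 2.4, 0, 0, 0], [1.9, 2.4, 0, 0, 0], [1.3, 2.4, 0, 0, 0], [0.7, 2.5, 0, 0, 0]]]}}

```text
time: 21.75
position: [0.4837, 0.2071, 0.0383]
tcp_rot: [[-0.923, 0.385, -0.003], [0.385, 0.923, 0.003], [0.004, 0.002, -1.0]]
contact_force: [-3.5, 5.8, 1.5]
grip_width: 0.0
gripper_force: 3.2
```

Request:
{"fn": "drive_tool", "kwargs": {"series": [[[-0.5, 0, 0, 0, 0], [-1, 0.1, 0, 0, 0], [-1.5, 0.2, 0, 0, 0], [-1.8, 0.3, 0, 0, 0], [-2.1, 0.4, 0, 0, 0], [-2.4, 0.4, 0, 0, 0], [-2.6, 0.4, 0, 0, 0], [-2.7, 0.4, 0, 0, 0], [-2.8, 0.4, 0, 0, 0], [-2.8, 0.4, 0, 0, 0]]]}}

```text
time: 23.0
position: [0.5097, 0.1989, 0.0382]
tcp_rot: [[-0.923, 0.385, -0.006], [0.385, 0.923, 0.001], [0.006, -0.001, -1.0]]
contact_force: [-7.4, 4.1, 5.4]
grip_width: 0.002
gripper_force: 4.2
```

```bash
python3 -c "from h import *;st()"
```

```text
local [-83.1 -24.8] 0.03823876223181456 F [-8.4  1. ]
```

Request:
{"fn": "drive_tool", "kwargs": {"series": [[[-0.1, 0, 0, 0, 0], [-0.2, 0, 0, 0, 0], [-0.3, 0, 0, 0, 0], [-0.4, 0, 0, 0, 0], [-0.5, 0, 0, 0, 0], [-0.6, 0, 0, 0, 0], [-0.7, 0, 0, 0, 0], [-0.7, 0, 0, 0, 0], [-0.7, 0, 0, 0, 0], [-0.7, 0, 0, 0, 0]]]}}

```text
time: 24.25
position: [0.5099, 0.199, 0.0381]
tcp_rot: [[-0.924, 0.382, -0.017], [0.382, 0.924, 0.003], [0.017, -0.004, -1.0]]
contact_force: [-17.6, 6.9, 14.7]
grip_width: -0.001
gripper_force: 9.6
```

Request:
{"fn": "drive_tool", "kwargs": {"series": [[[1.5, 0, 0, 0, 0], [3, 0, 0, 0, 0], [4.5, 0, 0, 0, 0], [5, 0, -2, 0, 0], [5, 0, -5, 0, 0], [6, 0, -8, 0, 0], [9, 0, -11, 0, 0], [12, 4, -14, 0, 0], [14, 9, -16, 0, 0], [15, 14, -18, 0, 0]]]}}

```text
time: 25.5
position: [0.4341, 0.3837, 0.2195]
tcp_rot: [[-0.923, 0.385, 0.001], [0.385, 0.923, 0.001], [-0.001, 0.001, -1.0]]
contact_force: [1.3, 0.5, 0.6]
grip_width: -0.001
gripper_force: 0.0
```

```bash
python3 -c "from h import *;st();look('pics/m5.png')"
```

```text
local [-223.2  117.3] 0.21946960424627232 F [1. 1.]
```

View pics/m5.png

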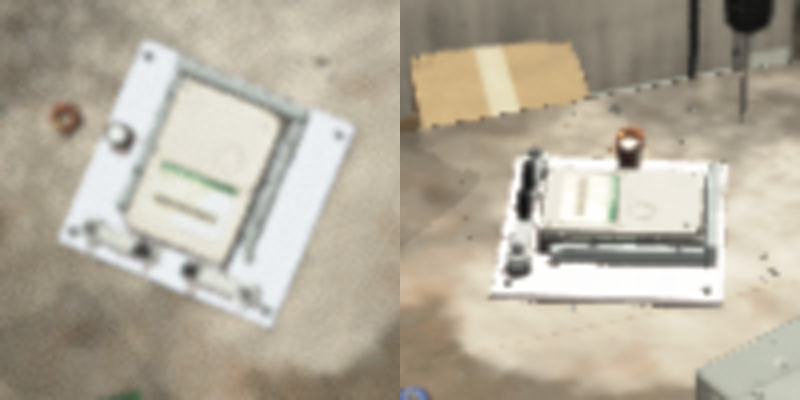

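Both arms lie in line across the front of the drive, with pegs at about (143,250) and (190,270) in the top panel. The drive is home and the robot is clear, so I'll let it settle and hand in.

Request:
{"fn": "drive_tool", "kwargs": {"series": [[[0, 0, 0, 0, 0], [0, 0, 0, 0, 0], [0, 0, 0, 0, 0], [0, 0, 0, 0, 0], [0, 0, 0, 0, 0], [0, 0, 0, 0, 0], [0, 0, 0, 0, 0], [0, 0, 0, 0, 0], [0, 0, 0, 0, 0], [0, 0, 0, 0, 0]]]}}

```text
time: 26.85
position: [0.4348, 0.382, 0.2183]
tcp_rot: [[-0.922, 0.386, 0.0], [0.386, 0.922, 0.0], [-0.0, 0.0, -1.0]]
contact_force: [0.1, 0.6, 0.2]
grip_width: -0.003
gripper_force: 0.0
```

```bash
python3 -c "from cell import manip;print(manip.sign_off())"
```

```text
the job is handed in; nothing more can be done
None
```

The drive was pushed home against the back stop first, then both keeper arms were swung inward to their stops across its front; nothing else near the cradle appears to have moved, and I handed the job in at about 27 s with the robot clear (no verdict was returned).

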